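# Square up the vise base and present the heavier counterweight

## Robot

A 7-joint arm with a two-finger parallel gripper is mounted at the origin on the work surface. World frame = base frame: x ahead of the robot, y to its left, z up, the work surface at z = 0. Lengths are in m, angles in rad, forces in N, time in s.
With the tool pointing down it reaches from about 0.4 to 0.85 m from the base axis. Payload 4.5 kg.
Tool frame: the origin (TCP) lies where the fingers leave the gripper's body, on its centre line; the fingertips stand 64 mm ahead of it and the grasp point (between the pads) lies 45 mm ahead of it; z points along the fingers, y is the line along which they close (so a half turn about z gives the same grasp; the last joint's range is limited). The gripper opens to 88 mm and grips with 3 to 60 N. Pads are 18 mm wide; open, the fingers measure 123 mm over their backs; the gripper's body (75 mm by 187 mm) begins 45 mm behind the grasp point.
Start: joints at [-1.197, 0.689, -0.195, 1.565, 0.157, 0.902, -0.215], TCP at [0.208, 0.589, 0.303] pointing down, gripper open.
Joint ranges: [-3.01, 3.01], [-0.46, 2.08], [-1.47, 1.51], [0.13, 2.56], [-1, 4.14], [0.04, 2.09], [-2.66, 2.66]. Speed limits (rad/s): [2.57, 2.57, 3.14, 3.14, 3.14, 3.14, 3.14].

## Interface

Orientations are given as a unit quaternion [x, y, z, w].
In Python, from plant import r gives the robot as it stands.
- The arm moves only by the tool play_rows, never from a script. Its arguments are lists of equal length, an entry for each row: "translation": the shift along the tool's x, y, z in m, a list of three; "delta_rot": the turn, a rotation vector about the tool's x, y, z in degrees, a list of three; "grip": the opening, from -1 (shut) to 1 (fully open). In form: {"translation": [[x, y, z], ...], "delta_rot": [[rx, ry, rz], ...], "grip": [grip, ...]}. A call has 1 to 20 rows; each row shifts and turns the commanded pose from where the row before left it, along the tool's axes as they then stand; what a row does not reach is not made up. A row lasts 1/8 s, in which the tool goes at most 62.5 mm and 10.7 degrees, less where a joint would pass 70% of its speed; a pose out of reach is approached as far as the arm can. A call with a gripper value outside its range is refused whole. The fingers move at their own pace and stop on an object; "squeeze" is the grip in N (left out, the last holds). Time passes only in rows, so rows that do not move let the fingers close. It gives the time, the measured TCP pose, the force, the opening and the grip force at its end, in the units of the state.
- r.get_state(): the state, without advancing time (a new reading comes with each control period).
- r.snapshot(name): name is "scene" or "side" or "wrist"; returns the picture (400x640x3 uint8, blue, green, red); there is no depth.
- r.get_calibration(name): a dict with "intrinsics" (3x3 intrinsics, pixels), "k1" (the pictures are not rectified: a ray, as slopes to the right and down, at radius r is drawn at 1 + k1 r^2 times it, then the intrinsics apply), "eye" and "rotation" of the camera in the world. Camera axes: x right, y up, looking along -z (the intrinsics and any distortion apply to the point x, -y, -z); pixel columns grow to the right and rows downward; lengths in m; the calibration is good to about 2 mm. A picture is of the moment at which its call begins: read the wrist's pose just before it. get_calibration takes no time and is no camera call; for the wrist camera it gives the pose at the moment of the call.
- r.finish_job(): hands the job in; it is judged then, once.
Trained networks look in the newest picture that a camera, given by its name, has taken for a name from the list of things; names that differ only in an ending like _2 or _b are one class to them, and where a whole thing is asked for, a point or a joint stands for the part that bears it (a point fixed in the world has none). Each returns a list of dicts, best first, with "confidence" (0 to 1); they miss things now and then, are a little off and sometimes report something else, mostly with a low value. They report only what shows in the picture. A call takes as long as a camera call. They do not tell look-alikes from the thing itself.
- r.look_for(camera, target): "point" ([x, y, z] in m, in world coordinates, good to about 4 mm: the middle of the surface that is visible of it).
- r.silhouettes(camera, target): "pixels" (400x640 bool, what is visible of it).
The state is a dict: "clock": time; "q": joint angles; "qd": joint speeds; "joint_torque": joint torques, N m; "tool_pos": TCP position; "eef_rot": TCP orientation; "contact_force": force on the tool from outside, world axes, zero at the start; "moment": the same for the moment, N m; "opening": opening from 0.0 (shut) to 1.0 (fully open); "finger_force": force on a finger pad.
Only numpy, scipy, OpenCV 4.12 (cv2) and the standard library are available. Lean on these libraries where they do the work, as an engineer would, in place of code of your own. Each camera call takes 0.05 s, during which the arm holds its last target. There are 200 camera calls.

## Task

We are putting a fly-tying vise stand together. First push the dark wooden base plate snug into the corner of the aluminium fence, flat on the table with its edges flush against both bars; then lift the two identical-looking counterweights from the green mat one after the other to feel which is heavier, standing the lighter one back upright on the mat (set it down, do not drop it). Finish still holding the heavier one in the gripper, upright and still, centred about 5 cm above the brass ring of the base plate and touching nothing else, with the plate still flush in its corner and the other things on the bench left where they are.

Things in the scene. Friction and masses are not known exactly. Their poses are not given: they have to be found in the camera images.
- base_plate: loose dark wooden plate, flat on the table, 90 (x) x 120 (y) x 18 mm, about 0.25 kg, brass ring 52 mm across flush in the middle of its top. Origin: centre of its underside, below the ring. Starts 15 to 50 mm short of each bar, turned up to 0.15 rad from the fence. Its +x edge belongs on the long bar, +y edge on the short bar: at home its origin is at x -45, y -60 mm in the fence frame
- fence: fixed L of two aluminium bars, 16 mm wide, 14 mm high, open towards the robot and its right. Origin: inner corner at table height. Long bar: inner face in the plane x = 0, runs 134 mm towards -y. Short bar: inner face in the plane y = 0, runs 100 mm towards -x. Turned up to 0.25 rad from the world axes
- mat: fixed flat green mat on the table, 240 mm (x) by 280 mm (y), 3 mm thick; origin centre of its underside
- weight_a: one of two identical-looking counterweights: upright dark steel cylinder, brass band near the top, small brass dot on top, 46 mm diameter, 60 mm high, standing on the green mat; origin centre of its underside, z up its axis. Hidden core: one of the two weighs 0.5 to 0.65 kg, the other 0.23 to 0.28 kg; which name or place is the heavy one differs from run to run
- weight_b: one of two identical-looking counterweights: upright dark steel cylinder, brass band near the top, small brass dot on top, 46 mm diameter, 60 mm high, standing on the green mat; origin centre of its underside, z up its axis. Hidden core: one of the two weighs 0.5 to 0.65 kg, the other 0.23 to 0.28 kg; which name or place is the heavy one differs from run to run
- spool_red: bystander: small spool of red thread with white rims, 28 mm across, 30 mm high, upright on the mat; origin centre of underside
- spool_blue: bystander: small spool of blue thread with white rims, 28 mm across, 30 mm high, upright on the table beyond the fence; origin centre of underside
- cement_bottle: bystander: amber bottle with black cap, 32 mm across, 62 mm high, beyond the fence; origin centre of underside
- bead_jar: bystander: green glass jar with white lid, 48 mm across, 60 mm high, towards the back of the table; origin centre of underside
- scissors: bystander: brass-handled scissors lying flat, about 135 mm long, 7 mm thick; origin under the pivot end of the blades, x towards the tips
- brush: bystander: small brush lying on the table on the right, about 150 mm long, along its own x; origin on its underside
Not all that is in view belongs to the job. Leave any blue or purple look-alike of the weight_a alone.

How it is judged:
On the way, in this order (a step that is already met when the one before it is completed fails the run):
1. the base plate lies flush against both bars of the fence while both counterweights stand on the mat (x of base_plate in the frame of fence between -0.048 and -0.042 m and y of base_plate in the frame of fence between -0.063 and -0.057 m and angle between the x axis of base_plate and the x axis of fence, either way round below 0.04 rad and height (world z) of base_plate below 0.004 m and contact force between each of weight_a, weight_b and mat above 1 N), for 0.2 s.
2. the lighter counterweight is lifted clear of the mat in the fingers while the heavier one stands on the mat (((height (world z) of weight_a above 0.025 m and contact force between weight_a and the fingers above 2 N and contact force between weight_a and mat below 0.1 N and contact force between weight_b and mat above 3.8 N and contact force between weight_b and mat above 1 N and angle between weight_b's own z axis and vertical below 0.1 rad and contact force between weight_b and the arm below 0.1 N and contact force between weight_b and the fingers below 0.1 N) or (height (world z) of weight_b above 0.025 m and contact force between weight_b and the fingers above 2 N and contact force between weight_b and mat below 0.1 N and contact force between weight_a and mat above 3.8 N and contact force between weight_a and mat above 1 N and angle between weight_a's own z axis and vertical below 0.1 rad and contact force between weight_a and the arm below 0.1 N and contact force between weight_a and the fingers below 0.1 N))), for 0.2 s.
3. the heavier counterweight is lifted clear in the fingers while the lighter one stands on the mat again (((height (world z) of weight_a above 0.025 m and contact force between weight_a and the fingers above 2 N and contact force between weight_a and mat below 0.1 N and contact force between weight_b and mat between 1 and 3.8 N and angle between weight_b's own z axis and vertical below 0.1 rad and contact force between weight_b and the arm below 0.1 N and contact force between weight_b and the fingers below 0.1 N) or (height (world z) of weight_b above 0.025 m and contact force between weight_b and the fingers above 2 N and contact force between weight_b and mat below 0.1 N and contact force between weight_a and mat between 1 and 3.8 N and angle between weight_a's own z axis and vertical below 0.1 rad and contact force between weight_a and the arm below 0.1 N and contact force between weight_a and the fingers below 0.1 N))), for 0.2 s.
At the end, for the whole second after the job is handed in: Plate flush in the fence corner (gaps under 3 mm, 0.04 rad). Heavier weight held still, upright within 0.17 rad, within 20 mm of the ring's centre, underside 20 to 90 mm above the plate's top, touching only the fingers. Lighter one (under 3.8 N) upright on the mat, released (x of base_plate in the frame of fence between -0.048 and -0.042 m and y of base_plate in the frame of fence between -0.063 and -0.057 m and angle between the x axis of base_plate and the x axis of fence, either way round below 0.04 rad and height (world z) of base_plate below 0.004 m and ((contact force between weight_a and the fingers above 2 N and z of weight_a in the frame of base_plate between 0.038 and 0.108 m and horizontal distance between weight_a and base_plate below 0.02 m and angle between weight_a's own z axis and vertical below 0.17 rad and linear speed of weight_a below 0.03 m/s and contact force between weight_a and base_plate below 0.1 N and contact force between weight_a and mat below 0.1 N and contact force between weight_a and weight_b below 0.1 N and contact force between weight_b and mat between 1 and 3.8 N and angle between weight_b's own z axis and vertical below 0.1 rad and contact force between weight_b and the arm below 0.1 N and contact force between weight_b and the fingers below 0.1 N) or (contact force between weight_b and the fingers above 2 N and z of weight_b in the frame of base_plate between 0.038 and 0.108 m and horizontal distance between weight_b and base_plate below 0.02 m and angle between weight_b's own z axis and vertical below 0.17 rad and linear speed of weight_b below 0.03 m/s and contact force between weight_b and base_plate below 0.1 N and contact force between weight_b and mat below 0.1 N and contact force between weight_b and weight_a below 0.1 N and contact force between weight_a and mat between 1 and 3.8 N and angle between weight_a's own z axis and vertical below 0.1 rad and contact force between weight_a and the arm below 0.1 N and contact force between weight_a and the fingers below 0.1 N))); the arm keeps its last pose, push and grip.
It fails at once if a bystander is moved more than 30 mm (distance of any of spool_red, spool_blue, cement_bottle, bead_jar, scissors, brush from where it was at the start of the episode above 0.03 m).
It fails at once if a counterweight is tipped over (angle between any of weight_a, weight_b's own z axis and vertical above 0.7 rad).
It fails at once if a counterweight is dropped (falls freely faster than 0.5 m/s) ((linear speed of weight_a above 0.5 m/s and contact force between weight_a and the fingers below 0.1 N) or (linear speed of weight_b above 0.5 m/s and contact force between weight_b and the fingers below 0.1 N)).
It also fails if it takes over 72 s, if anything falls off the work surface, if the arm or the gripper's body presses on something with over 40 N, if the wrist force passes 120 N, or if a joint passes its speed limit or range.

## Working session

There is one attempt and no reset: what is moved stays moved. The work goes in short steps, Python scripts to look and compute and a tool call to move; the robot and the scene stay as the last step left them, time stands still between calls to the robot, and variables do not carry over. Pictures are saved under pics/ and viewed, at most 10 in all, crops included, and the job is handed in when it is done.

Besides the shell and the picture viewer there is one more tool, called in YAML: its name, and indented under it one key for each argument. play_rows: Moves the arm, as the interface text tells. Its arguments: {"type":"object","properties":{"translation":{"type":"array","items":{"type":"array","items":{"type":"number"}}},"delta_rot":{"type":"array","items":{"type":"array","items":{"type":"number"}}},"grip":{"type":"array","items":{"type":"number"}},"squeeze":{"type":"number"}},"required":["translation","delta_rot","grip"]}

```bash
mkdir -p pics; ls; python3 - <<'E'
from plant import r
import cv2,numpy as np
s=r.get_state();print({k:np.round(v,3).tolist() for k,v in s.items()})
ims=[]
for n in("scene","side"):
    im=r.snapshot(n);cv2.imwrite(f"pics/{n}0.png",im);c=r.get_calibration(n);print(n,c)
    for t in("base_plate","fence","mat","weight_a","spool_red","spool_blue","cement_bottle","bead_jar","scissors","brush"):
        print(n,t,[(np.round(d["point"],3).tolist(),round(d["confidence"],2)) for d in r.look_for(n,t)])
E
```

```text
pics
{'clock': 0.0, 'q': [-1.197, 0.69, -0.194, 1.566, 0.157, 0.903, -0.215], 'qd': [-0.0, -0.001, -0.001, -0.0, 0.0, 0.001, -0.001], 'joint_torque': [0.0, -52.756, -1.267, -15.343, -0.053, 0.006, 0.0], 'tool_pos': [0.208, 0.589, 0.302], 'eef_rot': [0.169, 0.986, -0.001, -0.0], 'contact_force': [0.198, 0.53, 0.52], 'moment': [0.054, 0.045, -0.015], 'finger_force': 0.0, 'opening': 1.0}
scene {'intrinsics': array([[383.53194498,   0.        , 320.77368095],
       [  0.        , 383.53194498, 197.54677731],
       [  0.        ,   0.        ,   1.        ]]), 'k1': -0.08343476516284172, 'eye': array([ 1.08047526, -0.56860046,  0.72143869]), 'rotation': array([0.37606405, 0.14979848, 0.32757649, 0.85371534])}
scene base_plate [([0.538, -0.181, 0.019], 0.89)]
scene fence [([0.619, -0.116, 0.01], 0.7)]
scene mat [([0.563, 0.165, 0.001], 0.66)]
scene weight_a [([0.488, 0.234, 0.047], 0.78), ([0.358, 0.28, 0.046], 0.78), ([0.398, 0.382, 0.04], 0.69), ([0.36, 0.195, 0.044], 0.65)]
scene spool_red [([0.635, 0.213, 0.028], 0.5)]
scene spool_blue [([0.69, -0.12, 0.031], 0.52)]
scene cement_bott
[... 293 characters left out ...]
],
       [  0.        ,   0.        ,   1.        ]]), 'k1': -0.08251122939117188, 'eye': array([0.27051781, 0.90805658, 0.67990555]), 'rotation': array([-0.07439823,  0.47002986,  0.86909543, -0.13494433])}
side base_plate []
side fence [([0.619, -0.079, 0.013], 0.6)]
side mat [([0.541, 0.215, 0.005], 0.66)]
side weight_a [([0.473, 0.264, 0.052], 0.98), ([0.56, 0.127, 0.049], 0.87), ([0.387, 0.414, 0.05], 0.86), ([0.348, 0.314, 0.056], 0.64), ([0.631, 0.231, 0.023], 0.2)]
side spool_red [([0.632, 0.231, 0.024], 0.7)]
side spool_blue []
side cement_bottle []
side bead_jar [([0.754, 0.043, 0.04], 0.85)]
side scissors [([0.504, 0.453, 0.006], 0.57)]
side brush [([0.502, -0.487, 0.013], 0.67)]
```

View pics/scene0.png

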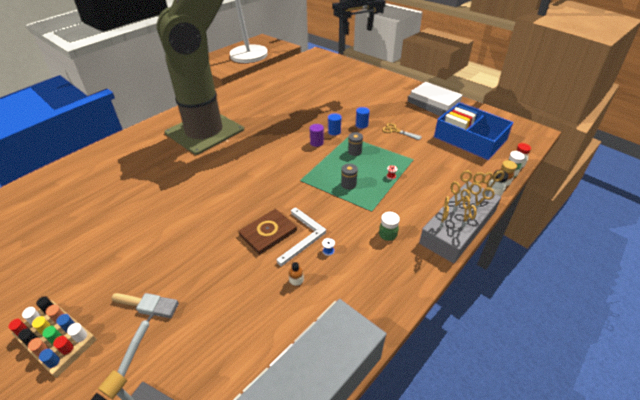

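View pics/side0.png

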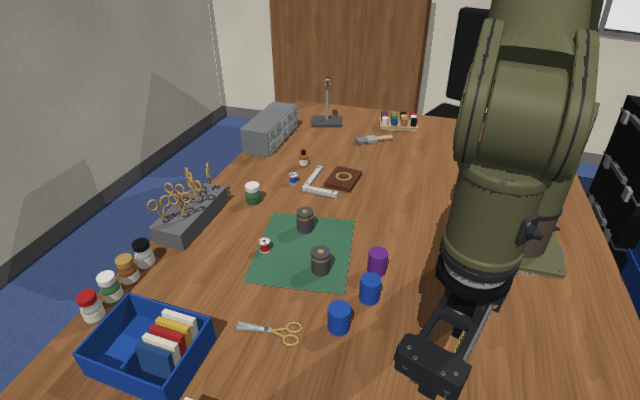

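Counterweights (steel, brass band) are at scene pixels (355,145) and (349,176), and side pixels (320,261) and (305,220). The blue and purple cylinders at scene (317,135), (334,124) and (362,117) stand off the mat and are the look-alikes. The plate is at (267,231) and the fence's inner corner is near (312,230).

```bash
cat > h.py <<'E'
from plant import r
import cv2,numpy as np
from scipy.spatial.transform import Rotation as R
def to_plane(cal,uv,z):
    K=cal["intrinsics"];uv=np.asarray(uv,float).reshape(-1,2)
    d=cv2.undistortPoints(uv.reshape(-1,1,2),K,np.array([cal["k1"],0,0,0,0.])).reshape(-1,2)
    rays=R.from_quat(cal["rotation"]).apply(np.c_[d[:,0],-d[:,1],-np.ones(len(d))])
    e=cal["eye"];t=(z-e[2])/rays[:,2]
    return (e+rays*t[:,None])[:,:2]
def proj(cal,P):
    p=R.from_quat(cal["rotation"]).inv().apply(np.atleast_2d(P)-cal["eye"])
    s=np.c_[p[:,0],-p[:,1]]/-p[:,2:3];s=s*(1+cal["k1"]*(s**2).sum(1,keepdims=True))
    return s*cal["intrinsics"][0,0]+cal["intrinsics"][:2,2]
def sil(cam,t):
    return [(d["confidence"],d["pixels"]) for d in r.silhouettes(cam,t)]
def pts(m):
    y,x=np.nonzero(m);return np.c_[x,y]
E
python3 - <<'E'
from h import *
im=r.snapshot("scene");c=r.get_calibration("scene")
for t,z in(("base_plate",.018),("fence",.014),("weight_a",.063)):
    for cf,m in sil("scene",t):
        p=to_plane(c,pts(m),z);rc=cv2.minAreaRect(p.astype(np.float32));print(t,round(cf,2),m.sum(),pts(m).mean(0).round(),np.round(rc[0],3),np.round(rc[1],3),rc[2],np.round(cv2.boxPoints(rc),3).tolist())
a=cv2.resize(im[195:275,225:345],None,fx=6,fy=6,interpolation=2)
b=cv2.resize(im[105:205,295:415],None,fx=4.8,fy=4.8,interpolation=2)
cv2.imwrite("pics/cr.png",cv2.resize(np.vstack([cv2.resize(a,(576,384))[:300],cv2.resize(b,(576,480))[:300]]),(576,600)))
E
```

```text
base_plate 0.68 1423 [267. 231.] [ 0.536 -0.179] [0.123 0.104] 85.39412689208984 [[0.47999998927116394, -0.2370000034570694], [0.5830000042915344, -0.24500000476837158], [0.5929999947547913, -0.12200000137090683], [0.48899999260902405, -0.11400000005960464]]
fence 0.79 744 [302. 237.] [ 0.616 -0.132] [0.097 0.189] 33.26190185546875 [[0.5230000019073486, -0.07999999821186066], [0.6269999742507935, -0.2370000034570694], [0.7080000042915344, -0.18400000035762787], [0.6050000190734863, -0.026000000536441803]]
weight_a 0.96 357 [349. 176.] [0.587 0.082] [0.045 0.104] 39.96339797973633 [[0.5360000133514404, 0.10700000077486038], [0.6029999852180481, 0.027000000700354576], [0.6370000243186951, 0.0560000017285347], [0.5699999928474426, 0.13600000739097595]]
weight_a 0.77 256 [334. 123.] [0.377 0.263] [0.04  0.125] 41.40053939819336 [[0.32100000977516174, 0.29600000381469727], [0.40299999713897705, 0.2029999941587448], [0.43299999833106995, 0.2290000021457672], [0.35100001096725464, 0.3230000138282776]]
weight_a 0.76 270 [316. 135.] [0.382 0.168] [0.045 0.119] 41.411006927490234 [[0.32600000500679016, 0.1979999989271164], [0.4050000011920929, 0.10899999737739563], [0.43799999356269836, 0.13899999856948853], [0.36000001430511475, 0.2280000001192093]]
weight_a 0.57 245 [362. 118.] [0.422 0.35 ] [0.042 0.126] 36.86216354370117 [[0.36800000071525574, 0.3880000114440918], [0.4429999887943268, 0.28700000047683716], [0.47699999809265137, 0.31200000643730164], [0.4020000100135803, 0.4129999876022339]]
weight_a 0.56 316 [355. 143.] [0.501 0.215] [0.043 0.124] 39.14773178100586 [[0.4449999928474426, 0.25], [0.5239999890327454, 0.15399999916553497], [0.5580000281333923, 0.1809999942779541], [0.4790000021457672, 0.2770000100135803]]
```

View pics/cr.png

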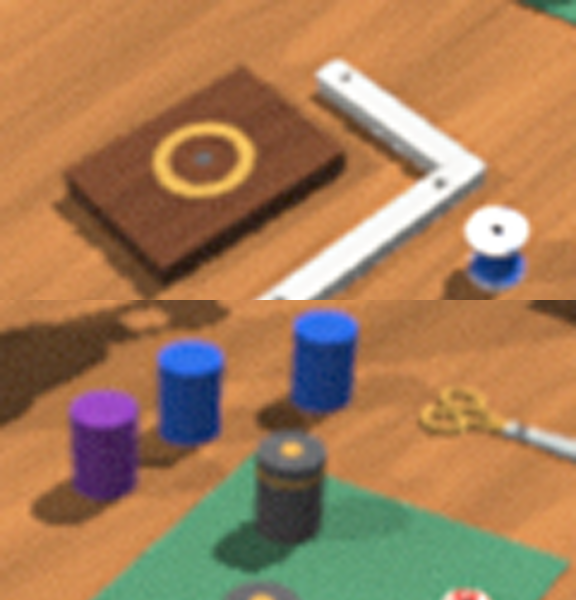

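```bash
cat >> h.py <<'E'
from scipy.optimize import minimize
def box(x0,x1,y0,y1,h): return np.array([[x,y,z] for x in(x0,x1) for y in(y0,y1) for z in(0,h)])
a=np.linspace(0,2*np.pi,24,endpoint=False)
cyl=np.vstack([np.c_[.023*np.cos(a),.023*np.sin(a),0*a+z] for z in(0,.06)])
MODELS={"base_plate":([box(-.045,.045,-.06,.06,.018)],0),"fence":([box(0,.016,-.134,.016,.014),box(-.1,.016,0,.016,.014)],0),"weight_a":([cyl],.003)}
def render(cal,name,p,S=4):
    m=np.zeros((400*S,640*S),np.uint8);parts,z0=MODELS[name]
    for P in parts:
        W=np.c_[R.from_euler("z",p[2]).apply(P)[:,:2]+p[:2],P[:,2]+z0]
        cv2.fillConvexPoly(m,cv2.convexHull(np.round((proj(cal,W)+.5)*S).astype(np.int32)),1)
    return m
def fit(cal,name,mask,p0,S=4):
    M=cv2.resize(mask.astype(np.uint8),None,fx=S,fy=S,interpolation=0)
    def cost(q):
        m=render(cal,name,[q[0],q[1],q[2]*5 if name!="weight_a" else 0],S);return 1-(m&M).sum()/max(1,(m|M).sum())
    q0=np.array([p0[0],p0[1],p0[2]/5]);sx=np.vstack([q0]+[q0+d for d in np.eye(3)*.02])
    o=minimize(cost,q0,method="Nelder-Mead",options=dict(initial_simplex=sx,xatol=1e-4,fatol=1e-4))
    return np.r_[o.x[:2],o.x[2]*5],1-o.fun
E
python3 - <<'E'
from h import *
g={"base_plate":[[.536,-.179,-.08]],"fence":[[.62,-.1,-.1],[.62,-.1,.1]],"weight_a":[[.48,.25,0],[.555,.12,0]]}
for cam in("scene","side"):
  r.snapshot(cam);c=r.get_calibration(cam)
  for t in g:
    S=sil(cam,t)
    for p0 in g[t]:
      uv=proj(c,[p0[0],p0[1],.02])[0]
      L=[m for cf,m in S if np.linalg.norm(pts(m).mean(0)-uv)<25]
      if L: p,i=fit(c,t,L[0],p0);print(cam,t,p.round(4),round(i,3))
E
```

```text
scene base_plate [ 0.5302 -0.1731 -0.0637] 0.934
scene fence [ 0.6227 -0.0903 -0.0431] 0.865
scene fence [ 0.6227 -0.0905 -0.0473] 0.865
scene weight_a [0.4749 0.249  0.0831] 0.946
scene weight_a [0.5642 0.1093 0.0412] 0.91
side base_plate [ 0.5295 -0.1742 -0.0792] 0.947
side fence [ 0.6235 -0.0917 -0.0473] 0.877
side fence [ 0.6235 -0.0919 -0.0486] 0.877
side weight_a [0.4769 0.2473 0.0364] 0.933
```

play_rows:
  translation:
    - [0,0,0]
    - [0,0,0]
    - [-0.054,0,0]
    - [-0.054,0,0]
    - [-0.054,0,0]
    - [-0.054,0,0]
    - [-0.055,0,0]
    - [0,-0.0575,0]
    - [0,-0.0575,0]
    - [0,-0.0575,0]
    - [0,-0.0575,0]
    - [0,-0.0575,0]
    - [0,-0.0575,0]
    - [0,-0.0575,0]
    - [0,-0.0575,0]
    - [0,-0.0575,0]
    - [0,-0.0575,0]
    - [0,-0.0575,0]
    - [0,-0.0575,0]
    - [0,-0.0575,0]
  delta_rot:
    - [0,0,-8.4]
    - [0,0,-8.4]
    - [0,0,0]
    - [0,0,0]
    - [0,0,0]
    - [0,0,0]
    - [0,0,0]
    - [0,0,0]
    - [0,0,0]
    - [0,0,0]
    - [0,0,0]
    - [0,0,0]
    - [0,0,0]
    - [0,0,0]
    - [0,0,0]
    - [0,0,0]
    - [0,0,0]
    - [0,0,0]
    - [0,0,0]
    - [0,0,0]
  grip: [0.2,0.2,0.2,0.2,0.2,0.2,0.2,0.2,0.2,0.2,0.2,0.2,0.2,0.2,0.2,0.2,0.2,0.2,0.2,0.2]

```text
clock: 4.2
tool_pos: [0.4442, -0.1719, 0.303]
eef_rot: [0.023, 1.0, -0.0, 0.001]
contact_force: [1.5, 0.2, 0.2]
opening: 0.601
finger_force: 0.0
```

```bash
cat >> h.py <<'E'
F=np.array([.6231,-.0910,-.047])
def st(p="tool"):
    s=r.get_state();M=R.from_quat(s["eef_rot"]).as_matrix();c,n=np.cos(F[2]),np.sin(F[2])
    print("t",round(s["clock"],2),"pos",s["tool_pos"].round(4) if hasattr(s["tool_pos"],"round") else np.round(s["tool_pos"],4),"y-ang",round(np.degrees(np.arctan2(M[1,1],M[0,1])),2),"tilt",M[2].round(3),"F",np.round(s["contact_force"],2),"op",round(s["opening"],3),"ff",round(s["finger_force"],2))
    d=np.array(s["tool_pos"][:2])-F[:2];print("fence frame",np.round([c*d[0]+n*d[1],-n*d[0]+c*d[1]],4));return s,M
def inF(p):
    c,n=np.cos(F[2]),np.sin(F[2]);d=np.array(p[:2])-F[:2];return np.round([c*d[0]+n*d[1],-n*d[0]+c*d[1],p[2]-F[2]],4)
E
python3 - <<'E'
from h import *
st();im=r.snapshot("wrist");cv2.imwrite("pics/w1.png",im);c=r.get_calibration("wrist");print(c)
for t,p0 in(("base_plate",[.53,-.174,-.07]),("fence",[.623,-.091,-.047])):
    for cf,m in sil("wrist",t): p,i=fit(c,t,m,p0);print(t,m.sum(),p.round(4),round(i,3))
E
```

```text
t 4.2 pos [ 0.4442 -0.1719  0.303 ] y-ang 87.33 tilt [-0.001 -0.    -1.   ] F [1.55 0.24 0.19] op 0.601 ff 0.0
fence frame [-0.1749 -0.0892]
{'intrinsics': array([[336.49166684,   0.        , 323.06715384],
       [  0.        , 336.49166684, 205.18456946],
       [  0.        ,   0.        ,   1.        ]]), 'k1': -0.0734917009914969, 'eye': array([ 0.36341911, -0.17528454,  0.38363417]), 'rotation': array([-0.11335212, -0.10265249,  0.67820902,  0.71878111])}
base_plate 7117 [ 0.5267 -0.1854 -0.069 ] 0.937
fence 1831 [ 0.621 -0.104 -0.063] 0.596
```

View pics/w1.png

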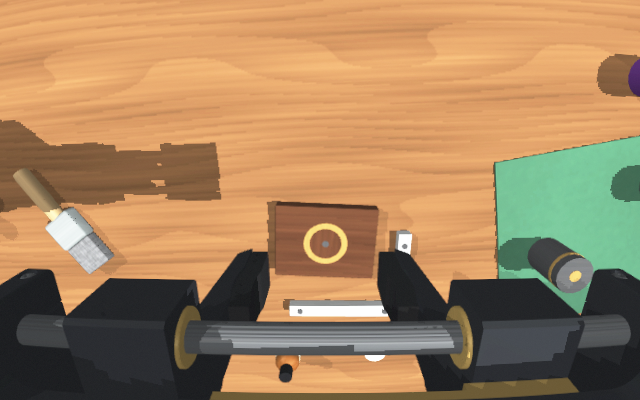

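The wrist view shows the plate at (325,243) and the fence's long bar at (338,308), with the short bar's end at (403,243). The fingers are clear of the plate on the robot side. I'll descend and push towards the long bar.

play_rows:
  translation:
    - [0,0,0.058]
    - [0,0,0.058]
    - [0,0,0.058]
    - [0,0,0.058]
    - [0,0,0]
    - [-0.01,0,0]
    - [-0.01,0,0]
    - [-0.01,0,0]
    - [-0.01,0,0]
    - [-0.01,0,0]
    - [-0.01,0,0]
    - [-0.005,0,0]
    - [0,0,0]
    - [0,0,0]
  delta_rot:
    - [0,0,0]
    - [0,0,0]
    - [0,0,0]
    - [0,0,0]
    - [0,0,0]
    - [0,0,0]
    - [0,0,0]
    - [0,0,0]
    - [0,0,0]
    - [0,0,0]
    - [0,0,0]
    - [0,0,0]
    - [0,0,0]
    - [0,0,0]
  grip: [0.2,0.2,0.2,0.2,0.2,0.2,0.2,0.2,0.2,0.2,0.2,0.2,0.2,0.2]

```text
clock: 6.1
tool_pos: [0.5099, -0.1729, 0.0707]
eef_rot: [0.023, 1.0, 0.0, 0.001]
contact_force: [0.2, -0.9, -0.1]
opening: 0.601
finger_force: 0.0
```

```bash
cat > m.py <<'E'
from h import *
def meas(p0,cams=("scene","side")):
  for cam in cams:
    r.snapshot(cam);c=r.get_calibration(cam)
    for cf,m in sil(cam,"base_plate")[:1]: p,i=fit(c,"base_plate",m,p0);print(cam,p.round(4),round(i,3),"inF",inF(p))
E
python3 - <<'E'
from m import *
st();meas([.56,-.174,-.06])
E
```

```text
t 6.1 pos [ 0.5099 -0.1729  0.0707] y-ang 87.34 tilt [-0.002  0.    -1.   ] F [ 0.19 -0.88 -0.12] op 0.601 ff 0.0
fence frame [-0.1093 -0.0871]
scene [ 0.5645 -0.1739 -0.0611] 0.939 inF [-0.0546 -0.0856 -0.0141]
side [ 0.5716 -0.1736  0.0565] 0.707 inF [-0.0476 -0.0849  0.1035]
```

play_rows:
  translation:
    - [-0.004,0,0]
    - [-0.003,0,0]
    - [-0.002,0,0]
    - [0,0,0]
    - [0,0,0]
  delta_rot:
    - [0,0,0]
    - [0,0,0]
    - [0,0,0]
    - [0,0,0]
    - [0,0,0]
  grip: [0.2,0.2,0.2,0.2,0.2]

```text
clock: 6.92
tool_pos: [0.5188, -0.1734, 0.0707]
eef_rot: [0.023, 1.0, 0.0, 0.001]
contact_force: [0.5, 0.2, -0.2]
opening: 0.601
finger_force: 0.2
```

play_rows:
  translation:
    - [-0.002,0,0]
    - [0,0,0]
  delta_rot:
    - [0,0,0]
    - [0,0,0]
  grip: [0.2,0.2]

```text
clock: 7.18
tool_pos: [0.5193, -0.1735, 0.0707]
eef_rot: [0.023, 1.0, -0.0, -0.001]
contact_force: [-4.4, 0.9, 2.9]
opening: 0.601
finger_force: 1.9
```

play_rows:
  translation:
    - [-0.002,0,0]
    - [-0.002,0,0]
    - [0,0,0]
  delta_rot:
    - [0,0,0]
    - [0,0,0]
    - [0,0,0]
  grip: [0.2,0.2,0.2]

```text
clock: 7.55
tool_pos: [0.5198, -0.1735, 0.0705]
eef_rot: [0.023, 1.0, -0.0, -0.005]
contact_force: [-10.5, 1.3, 9.1]
opening: 0.599
finger_force: 5.1
```

```bash
python3 - <<'E'
from m import *
st();meas([.57,-.174,-.05],("scene",))
E
```

```text
t 7.55 pos [ 0.5198 -0.1735  0.0705] y-ang 87.32 tilt [ 0.009 -0.001 -1.   ] F [-10.47   1.33   9.14] op 0.599 ff 5.13
fence frame [-0.0993 -0.0873]
scene [ 0.57  -0.174 -0.05 ] 0.0 inF [-0.0491 -0.0854 -0.003 ]
```

```bash
python3 - <<'E'
from h import *
print(np.round(r.get_state()["q"],3))
E
```

```text
[ 0.342  0.968 -0.177  1.921  0.512  0.306  1.271]
```

play_rows:
  translation:
    - [0.015,0,0]
    - [0.005,0,-0.05]
    - [0,0,-0.05]
    - [-0.036,-0.044,0]
    - [-0.036,-0.044,0]
    - [0,0,0]
    - [0,0,0]
    - [0,0,0]
    - [0,0,0]
    - [0,0,0]
    - [0,0,0]
    - [0,0,0]
    - [0,0,0]
    - [0,0,0]
    - [0,0,0]
  delta_rot:
    - [0,0,0]
    - [0,0,0]
    - [0,0,0]
    - [0,0,0]
    - [0,0,0]
    - [0,0,10]
    - [0,0,10]
    - [0,0,10]
    - [0,0,10]
    - [0,0,10]
    - [0,0,10]
    - [0,0,10]
    - [0,0,10]
    - [0,0,10]
    - [0,0,0]
  grip: [0.2,0.2,0.2,-0.2,-0.2,-0.2,-0.2,-0.2,-0.2,-0.2,-0.2,-0.2,-0.2,-0.2,-0.2]

```text
clock: 9.52
tool_pos: [0.5731, -0.2639, 0.1709]
eef_rot: [0.722, 0.691, 0.0, 0.001]
contact_force: [-0.7, -0.4, -0.5]
opening: 0.402
finger_force: 0.0
```

```bash
python3 - <<'E'
from m import *
st();meas([.566,-.174,-.05])
for cam in ("scene","side"):
    r.snapshot(cam);c=r.get_calibration(cam)
    p,i=fit(c,"fence",sil(cam,"fence")[0][1],[.623,-.091,-.047]);print(p,i)
E
```

```text
t 9.53 pos [ 0.5731 -0.2639  0.1709] y-ang -2.51 tilt [-0.001  0.002 -1.   ] F [-0.7  -0.4  -0.48] op 0.402 ff 0.0
fence frame [-0.0418 -0.1751]
scene [ 0.5728 -0.1745 -0.0468] 0.833 inF [-0.0464 -0.0858  0.0002]
side [ 0.5745 -0.1741 -0.0337] 0.937 inF [-0.0446 -0.0853  0.0133]
[ 0.62236539 -0.09012425 -0.04787671] 0.9066099729416313
[ 0.62542472 -0.08927697 -0.01411016] 0.6790182106096595
```

play_rows:
  translation:
    - [0,-0.004,0.05]
    - [0,0,0.05]
    - [0,0,0]
    - [0.01,0,0]
    - [0.01,0,0]
    - [0.01,0,0]
    - [0.008,0,0]
    - [0.003,0,0]
    - [0,0,0]
    - [0,0,0]
  delta_rot:
    - [0,0,0]
    - [0,0,0]
    - [0,0,0]
    - [0,0,0]
    - [0,0,0]
    - [0,0,0]
    - [0,0,0]
    - [0,0,0]
    - [0,0,0]
    - [0,0,0]
  grip: [-0.2,-0.2,-0.2,-0.2,-0.2,-0.2,-0.2,-0.2,-0.2,-0.2]

```text
clock: 11.18
tool_pos: [0.5701, -0.2225, 0.0705]
eef_rot: [0.723, 0.69, 0.0, -0.0]
contact_force: [1.5, -1.8, 0.5]
opening: 0.404
finger_force: 0.7
```

play_rows:
  translation:
    - [0.002,0,0]
    - [0.001,0,0]
    - [0,0,0]
  delta_rot:
    - [0,0,0]
    - [0,0,0]
    - [0,0,0]
  grip: [-0.2,-0.2,-0.2]

```text
clock: 11.55
tool_pos: [0.5698, -0.2196, 0.0705]
eef_rot: [0.723, 0.691, 0.0, -0.0]
contact_force: [-0.5, -0.8, 0.4]
opening: 0.402
finger_force: 0.7
```

play_rows:
  translation:
    - [0.002,0,0]
    - [0,0,0]
  delta_rot:
    - [0,0,0]
    - [0,0,0]
  grip: [-0.2,-0.2]

```text
clock: 11.8
tool_pos: [0.5696, -0.2185, 0.0705]
eef_rot: [0.724, 0.69, -0.001, -0.0]
contact_force: [0.3, -2.6, -0.9]
opening: 0.4
finger_force: 1.8
```

play_rows:
  translation:
    - [0.002,0,0]
    - [0.001,0,0]
    - [0,0,0]
  delta_rot:
    - [0,0,0]
    - [0,0,0]
    - [0,0,0]
  grip: [-0.2,-0.2,-0.2]

```text
clock: 12.18
tool_pos: [0.5693, -0.2181, 0.0707]
eef_rot: [0.724, 0.69, -0.002, 0.001]
contact_force: [-0.9, -7.7, -1.0]
opening: 0.398
finger_force: 4.1
```

```bash
python3 - <<'E'
from m import *
st();meas([.573,-.15,-.04])
E
```

```text
t 12.18 pos [ 0.5693 -0.2181  0.0707] y-ang -2.82 tilt [-0.004 -0.001 -1.   ] F [-0.94 -7.74 -1.  ] op 0.398 ff 4.07
fence frame [-0.0478 -0.1295]
scene [ 0.5723 -0.0837 -0.1019] 0.36 inF [-0.0511  0.0049 -0.0549]
side [ 0.5754 -0.1637 -0.0102] 0.835 inF [-0.0443 -0.0749  0.0368]
```

play_rows:
  translation:
    - [-0.02,0,0]
    - [-0.01,0,-0.05]
    - [-0.02,0,-0.05]
    - [-0.04,0,-0.04]
  delta_rot:
    - [0,0,0]
    - [0,0,0]
    - [0,0,0]
    - [0,0,0]
  grip: [-0.2,-0.2,0.2,0.2]

```text
clock: 12.88
tool_pos: [0.5672, -0.3029, 0.2126]
eef_rot: [0.722, 0.692, 0.002, -0.001]
contact_force: [0.8, -0.9, -0.5]
opening: 0.591
finger_force: 0.0
```

```bash
python3 - <<'E'
from m import *
st();meas([.573,-.15,-.04])
a=r.snapshot("scene")[195:275,225:345];b=r.snapshot("side")[150:210,285:375]
cv2.imwrite("pics/c2.png",np.hstack([cv2.resize(a,(480,320),interpolation=2),cv2.resize(b,(480,320),interpolation=2)])[:, :960] if 0 else np.vstack([cv2.resize(a,(450,300),interpolation=2),cv2.resize(b,(450,300),interpolation=2)]))
E
```

```text
t 12.88 pos [ 0.5672 -0.3029  0.2126] y-ang -2.41 tilt [ 0.003  0.001 -1.   ] F [ 0.75 -0.87 -0.46] op 0.591 ff 0.0
fence frame [-0.0459 -0.2143]
scene [ 0.569  -0.1482 -0.0283] 0.913 inF [-0.0514 -0.0597  0.0187]
side [ 0.5761 -0.1676 -0.0037] 0.815 inF [-0.0433 -0.0787  0.0433]
```

View pics/c2.png

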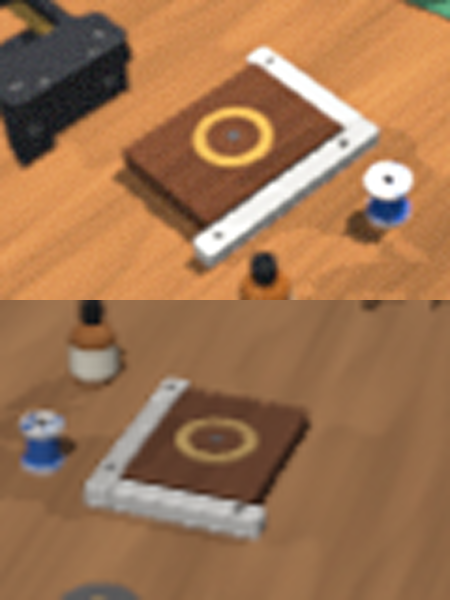

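Both views show the plate against both bars: scene crop ring at (233,136), bars meeting the plate with no visible wood-table gap. I'll re-press once in x to be sure of that side.

play_rows:
  translation:
    - [0,-0.042,0]
    - [0.05,-0.042,0]
    - [0.05,0,0]
    - [0.05,0,0]
    - [0,0,0]
    - [0,0,0]
    - [0,0,0]
    - [0,0,0]
    - [0,0,0]
    - [0,0,0]
    - [0,0,0]
    - [0,0,0.05]
    - [0,0,0.05]
    - [0,0,0.042]
    - [0,0,0]
    - [-0.01,0,0]
    - [-0.01,0,0]
    - [-0.005,0,0]
    - [0,0,0]
  delta_rot:
    - [0,0,0]
    - [0,0,0]
    - [0,0,-10]
    - [0,0,-10]
    - [0,0,-10]
    - [0,0,-10]
    - [0,0,-10]
    - [0,0,-10]
    - [0,0,-10]
    - [0,0,-10]
    - [0,0,-10]
    - [0,0,0]
    - [0,0,0]
    - [0,0,0]
    - [0,0,0]
    - [0,0,0]
    - [0,0,0]
    - [0,0,0]
    - [0,0,0]
  grip: [0.2,0.2,0.2,0.2,0.2,0.2,0.2,0.2,0.2,0.2,0.2,0.2,0.2,0.2,0.2,0.2,0.2,0.2,0.2]

```text
clock: 15.55
tool_pos: [0.5077, -0.1549, 0.0688]
eef_rot: [0.023, 1.0, 0.0, 0.001]
contact_force: [-1.2, -0.2, 0.2]
opening: 0.601
finger_force: 0.0
```

```bash
python3 - <<'E'
from m import *
st()
E
```

```text
t 15.55 pos [ 0.5077 -0.1549  0.0688] y-ang 87.32 tilt [-0.001  0.    -1.   ] F [-1.22 -0.22  0.21] op 0.601 ff 0.0
fence frame [-0.1123 -0.0692]
```

play_rows:
  translation:
    - [-0.008,0,0]
    - [-0.004,0,0]
    - [-0.002,0,0]
    - [-0.002,0,0]
    - [0,0,0]
  delta_rot:
    - [0,0,0]
    - [0,0,0]
    - [0,0,0]
    - [0,0,0]
    - [0,0,0]
  grip: [0.2,0.2,0.2,0.2,0.2]

```text
clock: 16.18
tool_pos: [0.5205, -0.1557, 0.0685]
eef_rot: [0.023, 1.0, -0.0, -0.003]
contact_force: [-6.2, 0.5, 3.5]
opening: 0.602
finger_force: 3.1
```

```bash
python3 - <<'E'
from m import *
st()
E
```

```text
t 16.18 pos [ 0.5205 -0.1557  0.0685] y-ang 87.32 tilt [ 0.006 -0.001 -1.   ] F [-6.22  0.55  3.47] op 0.602 ff 3.07
fence frame [-0.0995 -0.0694]
```

play_rows:
  translation:
    - [0.015,0,0]
    - [0.005,0,-0.05]
    - [0,0,-0.05]
    - [0,0,-0.03]
  delta_rot:
    - [0,0,0]
    - [0,0,0]
    - [0,0,0]
    - [0,0,0]
  grip: [0.2,0.2,1,1]

```text
clock: 16.68
tool_pos: [0.5045, -0.1546, 0.2011]
eef_rot: [0.023, 1.0, 0.0, 0.002]
contact_force: [0.2, 0.0, -0.2]
opening: 0.807
finger_force: 0.0
```

```bash
cat >> m.py <<'E'
def weights(ps,cams=("scene","side")):
  for cam in cams:
    r.snapshot(cam);c=r.get_calibration(cam);S=sil(cam,"weight_a")
    for p0 in ps:
      uv=proj(c,[p0[0],p0[1],.033])[0]
      for cf,m in S:
        if np.linalg.norm(pts(m).mean(0)-uv)<15: p,i=fit(c,"weight_a",m,[*p0,0]);print(cam,p[:2].round(4),round(i,3))
def go(x,y,z):
    s,M=st();print("tool shift",np.round(M.T@(np.array([x,y,z])-s["tool_pos"]),4))
E
python3 - <<'E'
from m import *
meas([.573,-.149,-.047],("scene",));weights([(.476,.248),(.562,.112)]);go(.562,.112,.2)
E
```

```text
scene [0.4738 0.2491] 0.924
scene [0.5648 0.1071] 0.931
side [0.476 0.247] 0.958
side [0.5644 0.109 ] 0.952
t 16.98 pos [ 0.5027 -0.1546  0.1976] y-ang 87.34 tilt [ 0.001  0.    -1.   ] F [-0.38  0.42 -0.72] op 1.002 ff 0.0
fence frame [-0.1172 -0.0692]
tool shift [-0.0468  0.269  -0.0023]
```

play_rows:
  translation:
    - [-0.01,0.053,0]
    - [-0.01,0.053,0]
    - [-0.01,0.053,0]
    - [-0.01,0.053,0]
    - [-0.01,0.053,0]
    - [0,0,0]
  delta_rot:
    - [0,0,0]
    - [0,0,0]
    - [0,0,0]
    - [0,0,0]
    - [0,0,0]
    - [0,0,0]
  grip: [1,1,1,1,1,1]

```text
clock: 17.73
tool_pos: [0.5653, 0.1145, 0.1975]
eef_rot: [0.019, 1.0, 0.002, -0.0]
contact_force: [-0.2, -0.8, 1.0]
opening: 1.002
finger_force: 0.0
```

```bash
python3 - <<'E'
from m import *
go(.5646,.108,.082)
E
```

```text
t 17.73 pos [0.5653 0.1145 0.1975] y-ang 87.83 tilt [ 0.     0.005 -1.   ] F [-0.19 -0.84  0.95] op 1.002 ff 0.0
fence frame [-0.0674  0.2026]
tool shift [ 0.0004 -0.0071  0.1155]
```

play_rows:
  translation:
    - [0,-0.003,0.04]
    - [0,0,0.04]
    - [0,0,0.035]
    - [0,0,0]
    - [0,0,0]
  delta_rot:
    - [0,0,0]
    - [0,0,0]
    - [0,0,0]
    - [0,0,0]
    - [0,0,0]
  grip: [1,1,1,1,1]

```text
clock: 18.35
tool_pos: [0.5654, 0.1044, 0.0841]
eef_rot: [0.024, 1.0, -0.0, 0.0]
contact_force: [0.2, -0.2, 1.2]
opening: 1.003
finger_force: 0.0
```

```bash
python3 - <<'E'
from m import *
go(.5646,.108,.082)
E
```

```text
t 18.35 pos [0.5654 0.1044 0.0841] y-ang 87.31 tilt [-0. -0. -1.] F [ 0.2  -0.25  1.17] op 1.003 ff 0.0
fence frame [-0.0668  0.1924]
tool shift [0.001  0.0036 0.0021]
```

Correct 3 mm, close with a 35 N squeeze, then lift.

play_rows:
  translation:
    - [0,0.0035,0.002]
    - [0,0,0]
    - [0,0,0]
    - [0,0,0]
    - [0,0,0]
    - [0,0,0]
    - [0,0,0]
    - [0,0,0]
  delta_rot:
    - [0,0,0]
    - [0,0,0]
    - [0,0,0]
    - [0,0,0]
    - [0,0,0]
    - [0,0,0]
    - [0,0,0]
    - [0,0,0]
  grip: [1,-1,-1,-1,-1,-1,-1,-1]
  squeeze: 35

```text
clock: 19.35
tool_pos: [0.5654, 0.1083, 0.0817]
eef_rot: [0.023, 1.0, 0.0, 0.0]
contact_force: [-0.7, -0.0, 0.9]
opening: 0.517
finger_force: 35.0
```

play_rows:
  translation:
    - [0,0,-0.01]
    - [0,0,-0.015]
    - [0,0,-0.015]
    - [0,0,0]
    - [0,0,0]
    - [0,0,0]
    - [0,0,0]
  delta_rot:
    - [0,0,0]
    - [0,0,0]
    - [0,0,0]
    - [0,0,0]
    - [0,0,0]
    - [0,0,0]
    - [0,0,0]
  grip: [-1,-1,-1,-1,-1,-1,-1]

```text
clock: 20.23
tool_pos: [0.5652, 0.1082, 0.1213]
eef_rot: [0.023, 1.0, -0.0, -0.0]
contact_force: [-1.1, 0.5, -2.4]
opening: 0.515
finger_force: 34.9
```

```bash
python3 - <<'E'
from m import *
st();weights([(.5646,.108)])
print([np.round(r.get_state()["contact_force"],2) for _ in range(2)])
E
```

```text
t 20.23 pos [0.5652 0.1082 0.1213] y-ang 87.34 tilt [ 0.001 -0.    -1.   ] F [-1.06  0.48 -2.44] op 0.515 ff 34.94
fence frame [-0.0672  0.1963]
scene [0.5373 0.1499] 0.596
side [0.5741 0.0609] 0.387
[array([ 0.21,  0.25, -2.47]), array([ 0.21,  0.25, -2.47])]
```

Weight at scene (349,176) gives about 2.45 N, so it is the lighter one. I'll set it back down in the same place.

play_rows:
  translation:
    - [0,0,0.015]
    - [0,0,0.013]
    - [0,0,0.007]
    - [0,0,0.003]
    - [0,0,0.0013]
    - [0,0,0]
    - [0,0,0]
  delta_rot:
    - [0,0,0]
    - [0,0,0]
    - [0,0,0]
    - [0,0,0]
    - [0,0,0]
    - [0,0,0]
    - [0,0,0]
  grip: [-1,-1,-1,-1,-1,-1,-1]

```text
clock: 21.3
tool_pos: [0.5656, 0.1083, 0.0827]
eef_rot: [0.023, 1.0, 0.0, 0.0]
contact_force: [0.5, -0.6, -2.6]
opening: 0.518
finger_force: 34.9
```

play_rows:
  translation:
    - [0,0,0.0005]
    - [0,0,0]
  delta_rot:
    - [0,0,0]
    - [0,0,0]
  grip: [-1,-1]

```text
clock: 21.55
tool_pos: [0.5655, 0.1082, 0.082]
eef_rot: [0.023, 1.0, 0.0, 0.0]
contact_force: [0.5, 0.7, -1.6]
opening: 0.518
finger_force: 34.9
```

play_rows:
  translation:
    - [0,0,0.0007]
    - [0,0,0]
  delta_rot:
    - [0,0,0]
    - [0,0,0]
  grip: [-1,-1]

```text
clock: 21.8
tool_pos: [0.5655, 0.1083, 0.0818]
eef_rot: [0.023, 1.0, 0.0, 0.0]
contact_force: [-0.9, -0.3, 4.2]
opening: 0.52
finger_force: 35.0
```

play_rows:
  translation:
    - [0,0,0]
    - [0,0,0]
    - [0,0,0]
    - [0,0,0]
    - [0,0,0]
  delta_rot:
    - [0,0,0]
    - [0,0,0]
    - [0,0,0]
    - [0,0,0]
    - [0,0,0]
  grip: [0.2,0.6,0.8,0.8,0.8]

```text
clock: 22.42
tool_pos: [0.5654, 0.1083, 0.0811]
eef_rot: [0.023, 1.0, 0.0, -0.0]
contact_force: [0.3, 0.1, 0.2]
opening: 0.902
finger_force: 0.0
```

play_rows:
  translation:
    - [0,0,-0.03]
    - [0,0,-0.045]
    - [0,0,-0.045]
    - [0,0,0]
  delta_rot:
    - [0,0,0]
    - [0,0,0]
    - [0,0,0]
    - [0,0,0]
  grip: [0.8,0.8,1,1]

```text
clock: 22.92
tool_pos: [0.5672, 0.1088, 0.2045]
eef_rot: [0.024, 1.0, 0.001, 0.003]
contact_force: [0.8, 0.6, -1.2]
opening: 1.002
finger_force: 0.0
```

```bash
python3 - <<'E'
from m import *
weights([(.565,.108),(.475,.248)]);go(.475,.248,.2)
E
```

```text
scene [0.5619 0.1087] 0.871
scene [0.4751 0.2479] 0.887
side [0.5649 0.108 ] 0.928
side [0.4764 0.2473] 0.963
t 23.12 pos [0.5646 0.1079 0.1999] y-ang 87.34 tilt [ 0.002 -0.001 -1.   ] F [ 0.05 -0.3   0.07] op 0.998 ff 0.0
fence frame [-0.0678  0.1959]
tool shift [0.096  0.1358 0.    ]
```

play_rows:
  translation:
    - [0.024,0.034,0]
    - [0.024,0.034,0]
    - [0.024,0.034,0]
    - [0.0235,0.0335,0]
    - [0,0,0]
    - [0,0,0]
    - [0,0,0.04]
    - [0,0,0.04]
    - [0,0,0.035]
    - [0,0,0]
    - [0,0,0]
  delta_rot:
    - [0,0,0]
    - [0,0,0]
    - [0,0,0]
    - [0,0,0]
    - [0,0,0]
    - [0,0,0]
    - [0,0,0]
    - [0,0,0]
    - [0,0,0]
    - [0,0,0]
    - [0,0,0]
  grip: [1,1,1,1,1,1,1,1,1,1,1]

```text
clock: 24.5
tool_pos: [0.4771, 0.2473, 0.0869]
eef_rot: [0.024, 1.0, -0.0, 0.0]
contact_force: [-0.1, 0.8, 0.3]
opening: 1.001
finger_force: 0.0
```

```bash
python3 - <<'E'
from m import *
go(.4757,.2478,.082)
E
```

```text
t 24.5 pos [0.4771 0.2473 0.0869] y-ang 87.25 tilt [-0.001 -0.    -1.   ] F [-0.05  0.78  0.25] op 1.001 ff 0.0
fence frame [-0.1617  0.3311]
tool shift [0.0014 0.0004 0.0049]
```

play_rows:
  translation:
    - [0.001,0,0.005]
    - [0,0,0]
    - [0,0,0]
    - [0,0,0]
    - [0,0,0]
    - [0,0,0]
    - [0,0,0]
    - [0,0,0]
  delta_rot:
    - [0,0,0]
    - [0,0,0]
    - [0,0,0]
    - [0,0,0]
    - [0,0,0]
    - [0,0,0]
    - [0,0,0]
    - [0,0,0]
  grip: [1,-1,-1,-1,-1,-1,-1,-1]
  squeeze: 45

```text
clock: 25.5
tool_pos: [0.4753, 0.2479, 0.0813]
eef_rot: [0.023, 1.0, -0.0, 0.0]
contact_force: [-0.1, -1.4, 1.9]
opening: 0.507
finger_force: 45.0
```

play_rows:
  translation:
    - [0,0,-0.01]
    - [0,0,-0.015]
    - [0,0,-0.015]
    - [0,0,0]
    - [0,0,0]
    - [0,0,0]
    - [0,0,0]
  delta_rot:
    - [0,0,0]
    - [0,0,0]
    - [0,0,0]
    - [0,0,0]
    - [0,0,0]
    - [0,0,0]
    - [0,0,0]
  grip: [-1,-1,-1,-1,-1,-1,-1]

```text
clock: 26.38
tool_pos: [0.4751, 0.248, 0.1208]
eef_rot: [0.023, 1.0, -0.0, -0.0]
contact_force: [-0.2, -0.1, -6.0]
opening: 0.511
finger_force: 45.0
```

```bash
python3 - <<'E'
from m import *
st()
E
```

```text
t 26.38 pos [0.4751 0.248  0.1208] y-ang 87.34 tilt [ 0.001 -0.    -1.   ] F [-0.25 -0.07 -5.97] op 0.511 ff 44.98
fence frame [-0.1638  0.3317]
```

6.0 N, so this is the heavier one. I'll lift it and carry it over the ring.

play_rows:
  translation:
    - [0,0,-0.02]
    - [0,0,-0.04]
    - [0,0,-0.03]
    - [0,0,-0.01]
    - [-0.006,-0.0195,0]
    - [-0.0118,-0.0392,0]
    - [-0.0118,-0.0392,0]
    - [-0.0118,-0.0392,0]
    - [-0.0118,-0.0392,0]
    - [-0.0118,-0.0392,0]
    - [-0.0118,-0.0392,0]
    - [-0.0118,-0.0392,0]
    - [-0.0118,-0.0392,0]
    - [-0.0118,-0.0392,0]
    - [-0.006,-0.0195,0]
    - [0,0,0]
    - [0,0,0]
    - [0,0,0]
  delta_rot:
    - [0,0,0]
    - [0,0,0]
    - [0,0,0]
    - [0,0,0]
    - [0,0,0]
    - [0,0,0]
    - [0,0,0]
    - [0,0,0]
    - [0,0,0]
    - [0,0,0]
    - [0,0,0]
    - [0,0,0]
    - [0,0,0]
    - [0,0,0]
    - [0,0,0]
    - [0,0,0]
    - [0,0,0]
    - [0,0,0]
  grip: [-1,-1,-1,-1,-1,-1,-1,-1,-1,-1,-1,-1,-1,-1,-1,-1,-1,-1]

```text
clock: 28.62
tool_pos: [0.5751, -0.1463, 0.2212]
eef_rot: [0.022, 1.0, 0.001, -0.0]
contact_force: [-0.0, 0.2, -5.5]
opening: 0.508
finger_force: 45.0
```

```bash
python3 - <<'E'
from m import *
go(.5753,-.1488,.148);weights([(.565,.108)])
E
```

```text
t 28.62 pos [ 0.5751 -0.1463  0.2212] y-ang 87.53 tilt [ 0.     0.001 -1.   ] F [-0.03  0.24 -5.54] op 0.508 ff 44.98
fence frame [-0.0454 -0.0575]
tool shift [-0.0004 -0.0026  0.0732]
scene [0.565 0.108] 0.926
side [0.5662 0.1055] 0.95
```

play_rows:
  translation:
    - [0,0,0.02]
    - [0,0,0.025]
    - [0,0,0.018]
    - [0,0,0.009]
    - [0,0,0]
    - [0,0,0]
    - [0,0,0]
    - [0,0,0]
    - [0,0,0]
    - [0,0,0]
  delta_rot:
    - [0,0,0]
    - [0,0,0]
    - [0,0,0]
    - [0,0,0]
    - [0,0,0]
    - [0,0,0]
    - [0,0,0]
    - [0,0,0]
    - [0,0,0]
    - [0,0,0]
  grip: [-1,-1,-1,-1,-1,-1,-1,-1,-1,-1]

```text
clock: 30.08
tool_pos: [0.5752, -0.1488, 0.1493]
eef_rot: [0.023, 1.0, 0.0, 0.0]
contact_force: [0.1, 0.2, -6.2]
opening: 0.509
finger_force: 45.0
```

```bash
python3 - <<'E'
from m import *
st();a=r.snapshot("scene")[130:270,200:400];b=r.snapshot("side")[130:270,240:440]
cv2.imwrite("pics/c3.png",np.vstack([cv2.resize(x,(428,300),interpolation=2) for x in(a,b)]))
E
```

```text
t 30.07 pos [ 0.5752 -0.1488  0.1493] y-ang 87.33 tilt [-0.  0. -1.] F [ 0.11  0.23 -6.23] op 0.509 ff 44.98
fence frame [-0.0452 -0.06  ]
```

View pics/c3.png

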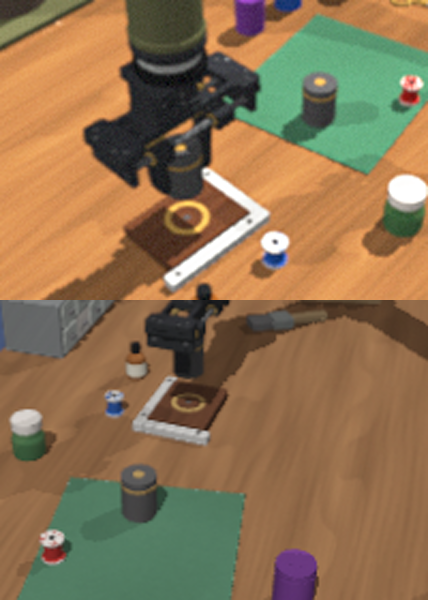

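The heavy weight hangs upright over the ring (scene crop (183,170) above the ring at (187,217)). The plate is flush, the lighter weight stands on the mat at (319,100), and the bystanders are in place.

```bash
python3 -c "
from plant import r
print(r.finish_job())"
```

```text
the job is handed in; nothing more can be done
None
```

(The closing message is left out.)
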